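# Load a pin into the welding jig against its end stop

### The job

Take the bright steel pin with the red-painted end out of the wooden stock cradle and lay it in the V-groove of the welding jig, red end away from the copper end stop. Slide it along the groove under the torch until its bare end is fully home, press it lightly against the stop for a moment so that you feel it seat, and leave it lying there. The stop carriage with the torch is already set and only lightly nipped, so do not shove or knock it out of its setting, and leave the other stock and tools where they are.

Things in the scene. Friction and masses are not known exactly. Their poses are not given: they have to be found in the camera images.
- pin: the pin to load: bright steel round bar, 25 mm in diameter, 100 mm long, 0.3 to 0.5 kg; the last 16 mm of one end are painted red. Origin at the bar's centre (on its axis, half-way along); x axis along the bar from the red end to the bare end. At the start it lies level in one of the cradle's three places
- pin_nose (a point): the middle of the pin's bare end face, 50 mm from the pin's centre along its x axis
- cradle: wooden stock cradle, fixed: base 94 x 212 x 8 mm with two notched battens 12 mm thick, 72 mm apart (centre to centre), tops 32 mm above the table. Three bars of 25 mm diameter lie across them along its x axis, 68 mm apart in y, axes 39.7 mm above the table; between the battens there is room for fingers. Origin: centre of its underside
- jig: the welding jig, fixed: a plate 120 mm wide and 12 mm thick with a straight steel V-rail on it, 50 mm wide, its flat top 42 mm above the table. The 90 degree V is 20 mm wide at the top, 10 mm deep, and runs along the jig's x axis from x = -160 mm to past the stop. Origin on the table, under the groove; x axis along the groove towards the stop
- groove (a point): a point on the line along which the axis of a pin lying in the groove runs, straight above the jig's origin; x axis along the groove towards the stop, z up. This line is 49.7 mm above the table, 7.7 mm above the rail's flat top, so the pin's upper part stands clear and can be held or pushed there
- stop_face (a point): the end stop: the point on its copper face (46 mm wide, from 2 to 44 mm over the rail's top) that the middle of a pin's end meets; 100 to 150 mm from groove, set differently each time. x axis along the groove into the stop; the pin comes from the -x side
- stop: the blue carriage that holds the stop face and torch; held by friction, it slides off its setting above about 18 N. The torch is 34 mm thick (clamp 46 mm square) and leans back over the groove at 45 degrees, aimed at the top of the pin where it meets the face, from 20 to 152 mm off it; a 22 mm arm runs 125 mm over the groove line, to 93 mm before the face. Under it an upright gripper has no room
- dark_bar: a dark bar 25 mm in diameter, 125 mm long with a yellow end, in another place of the cradle; origin at its centre; not to be disturbed
- brass_bar: a brass bar 25 mm in diameter, 85 mm long with a blue end, in another place of the cradle; origin at its centre; not to be disturbed
- wire_brush: wire brush with wooden handle, 240 mm long, 28 mm high, lying beyond the jig; bystander; origin on the table near its middle
- chipping_hammer: chipping hammer, 220 mm long, 24 mm high, lying between the robot and the jig; bystander; origin on the table near its middle
- tube_offcut: square tube offcut 110 x 30 x 30 mm, on the robot's side of the cradle; bystander; origin centre of its underside
- angle_offcut: grey angle offcut 100 x 26 x 26 mm, beyond the cradle; bystander; origin centre of its underside
- weld_magnet: red arrow-shaped welding magnet, about 110 x 80 x 16 mm, at the right of the cradle; bystander; origin centre of its underside
- spray_can: white and green spray can, 54 mm in diameter, 180 mm high, upright at the left; bystander; origin centre of its underside
Mind the look-alikes: they are no part of the job. What is shaped like the pin but green or turquoise is not meant.

How it is judged:
By the outcome, as a careful person would: the job done as asked, in the order asked, and still so for the second after the job is handed in, with the robot touching nothing.
It also fails if it takes over 54 s, if anything falls off the work surface, if the arm or the gripper's body presses on something with over 40 N, if the wrist force passes 120 N, or if a joint passes its speed limit or range.

### The arm

A 7-joint arm with a two-finger parallel gripper is mounted at the origin on the work surface. World frame = base frame: x ahead of the robot, y to its left, z up, the work surface at z = 0. Lengths are in m, angles in rad, forces in N, time in s.
With the tool pointing down it reaches from about 0.4 to 0.85 m from the base axis. Payload 10.4 kg.
Tool frame: the origin (TCP) lies on the centre line of the jaws, within the pads' length; the fingertips stand 25 mm ahead of it and the grasp point (between the pads) lies 6 mm ahead of it (ctrl.tips_ahead is the distance from the TCP to the fingertips, in m); z points along the fingers, y is the line along which they close (so a half turn about z gives the same grasp; the last joint's range is limited). The gripper opens to 87 mm and grips with 3 to 60 N. Pads are 19 mm wide; open, the fingers measure 117 mm over their backs; the gripper's body (75 mm by 190 mm) begins 51 mm behind the grasp point.
Start: joints at [1.179, 0.332, -0.065, 1.46, 0.022, 1.35, -0.088], TCP at [0.225, -0.583, 0.248] pointing down, gripper open.
Joint ranges: [-2.6, 2.6], [-0.5, 2.12], [-1.47, 1.34], [0.16, 2.42], [-1.27, 4.41], [0.06, 2.06], [-2.6, 2.6]. Speed limits (rad/s): [2.22, 2.22, 2.79, 2.79, 3.14, 3.14, 3.14].

### API

Orientations are given as a unit quaternion [w, x, y, z].
In Python, from station import ctrl, cams, order, finder gives the robot as it stands. The module is installed in compiled form; this text tells all that it offers.
- The arm moves only by the shell command python3 -m inch 'ROWS' [OPENING] [FORCE]. ROWS is text: rows parted by semicolons, each of 6 numbers parted by spaces: the shift along the world's x, y, z in m, then the turn, a rotation vector about the world's x, y, z in rad. A call has 1 to 20 rows; each row is the pose to reach, as a shift and turn from the pose commanded when the call began; what a row does not reach only later rows make up. A row lasts 1/12 s, in which the tool goes at most 41.7 mm and 7.16 degrees, less where a joint would pass 70% of its speed; a pose out of reach is approached as far as the arm can. A call with a gripper value outside its range is refused whole. OPENING is the closure, from 0 (fully open) to 1 (shut), set as the call begins (- or left out, the last holds). The fingers move at their own pace and stop on an object; FORCE is the grip in N (left out, the last holds). Time passes only in rows, so rows that repeat a pose let the fingers close. It gives the time, the measured TCP pose, the force, the opening and the grip force at its end, in the units of the state.
- ctrl.get_state(): the state, without advancing time (a new reading comes with each control period).
- cams.snapshot(name): name is "side" or "top"; returns the picture (480x640x3 uint8, red, green, blue); there is no depth.
- cams.calibration(name): a dict with "K" (3x3 intrinsics, pixels), "position" and "rotation" of the camera in the world. Camera axes: x right, y down, z forward; pixel columns grow to the right and rows downward; lengths in m; the calibration is good to about 2 mm. A picture is of the moment at which its call begins. calibration takes no time and is no camera call.
- order.close_job(): hands the job in; it is judged then, once.
Trained networks look in the newest picture that a camera, given by its name, has taken for a name from the list of things; names that differ only in an ending like _2 or _b are one class to them, and where a whole thing is asked for, a point or a joint stands for the part that bears it (a point fixed in the world has none). Each returns a list of dicts, best first, with "score" (0 to 1); they miss things now and then, are a little off and sometimes report something else, mostly with a low value. They report only what shows in the picture. A call takes as long as a camera call. They do not tell look-alikes from the thing itself.
- finder.regions_of(camera, name): "mask" (480x640 bool, what is visible of it) and "centre" ([column, row] in pixels, amid what is visible of it).
The state is a dict: "time_s": time; "qpos": joint angles; "dq": joint speeds; "joint_torque": joint torques, N m; "position": TCP position; "tcp_rot": TCP orientation; "ft_force": force on the tool from outside, world axes, zero at the start; "wrist_torque": the same for the moment, N m; "grip_width": finger opening in m; "grasp_force": force on a finger pad.
Only numpy, scipy, OpenCV 4.12 (cv2) and the standard library are available. Lean on these libraries where they do the work, as an engineer would, in place of code of your own. Each camera call takes 0.05 s, during which the arm holds its last target. There are 200 camera calls.

## Working session

There is one attempt and no reset: what is moved stays moved. The work goes in short steps, Python scripts to look and compute and a shell command to move; the robot and the scene stay as the last step left them, time stands still between calls to the robot, and variables do not carry over. Pictures are saved under pics/ and viewed, at most 10 in all, crops included, and the job is handed in when it is done.

```bash
mkdir -p pics; python3 - <<'E'
from station import ctrl,cams
import cv2
for n in("top","side"):
    cv2.imwrite(f"pics/{n}0.png",cams.snapshot(n)[:,:,::-1]); c=cams.calibration(n); print(n,c["K"],c["position"],c["rotation"])
s=ctrl.get_state();print(s["position"],s["tcp_rot"],s["time_s"],s["ft_force"])
E
```

```text
top [[613.11848754   0.         324.87617391]
 [  0.         613.11848754 241.68238616]
 [  0.           0.           1.        ]] [0.23899614 0.0042747  1.41888114] [ 0.06783839 -0.70326018  0.70402872 -0.07187924]
side [[455.38020094   0.         317.82156765]
 [  0.         455.38020094 238.15665167]
 [  0.           0.           1.        ]] [0.32379454 0.7586751  0.86501954] [ 0.03659988 -0.10759552  0.91698945 -0.3823794 ]
[ 0.22517259 -0.58268716  0.24682121] [-6.30611363e-04  9.83046951e-01  1.83352869e-01 -1.42006035e-04] 0.1 [-0.88391152  0.10236762  0.29540492]
```

View pics/top0.png

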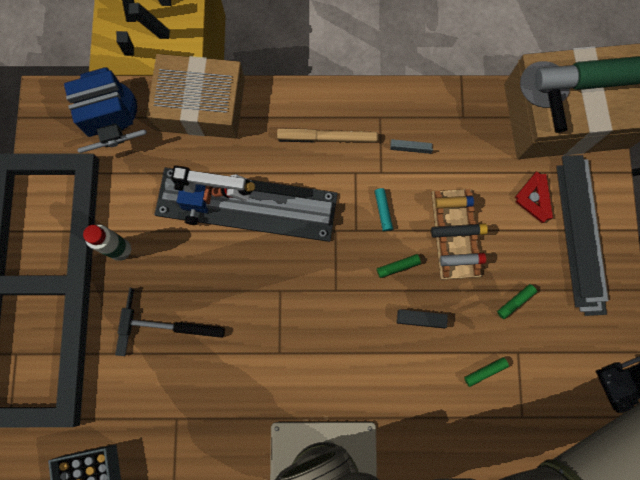

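View pics/side0.png

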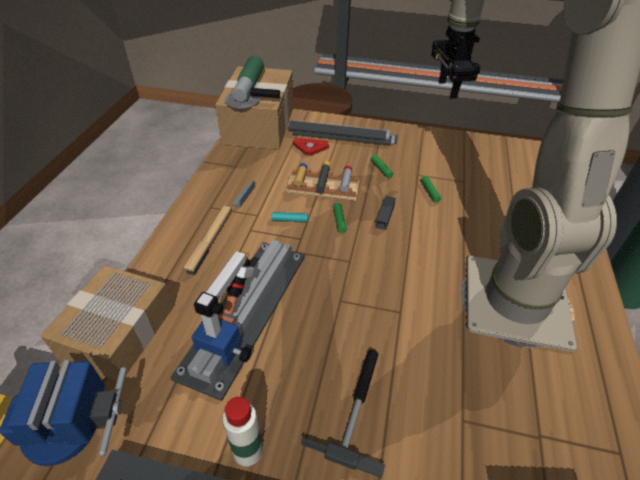

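```bash
cat > h.py <<'E'
import numpy as np,cv2
from scipy.spatial.transform import Rotation as R
from station import ctrl,cams,finder
def ray(n,px):
    c=cams.calibration(n);q=np.array(c["rotation"]);r=R.from_quat(q,scalar_first=True)
    p=np.atleast_2d(np.array(px,float));d=np.c_[p,np.ones(len(p))]@np.linalg.inv(c["K"]).T
    return np.array(c["position"]),r.apply(d)
def at(n,px,z):
    o,d=ray(n,px);return o+d*((z-o[2])/d[:,2])[:,None]
def pix(n,P):
    c=cams.calibration(n);r=R.from_quat(c["rotation"],scalar_first=True)
    q=r.inv().apply(np.atleast_2d(P)-c["position"])@np.array(c["K"]).T;return q[:,:2]/q[:,2:]
E
python3 - <<'E'
from h import *
t=cams.snapshot("top");s=cams.snapshot("side")
f=lambda im,x,y,w,h:cv2.resize(im[y:y+h,x:x+w],(400,300),interpolation=cv2.INTER_CUBIC)
a=np.hstack([f(t,150,130,200,150),f(t,420,180,100,75)]);b=np.hstack([f(s,165,230,160,120),f(s,270,140,100,75)])
cv2.imwrite("pics/z1.png",np.vstack([a,b])[:,:,::-1])
for n in("pin","jig","stop","cradle"):
  for c in("top","side"):
    for d in finder.regions_of(c,n)[:3]:
        m=d["mask"].astype(np.uint8);print(n,c,round(d["score"],2),np.round(d["centre"],1),m.sum(),[np.round(v,1) for v in cv2.minAreaRect(cv2.findNonZero(m))])
E
```

```text
pin top 0.92 [396.8 267.4] 437 [array([398.1, 265.2]), array([10.8, 44.3]), np.float64(71.1)]
pin top 0.71 [382.5 207.9] 462 [array([383.3, 209.1]), array([42. , 11.7]), np.float64(77.0)]
pin top 0.65 [463.2 259.6] 498 [array([462.1, 259. ]), array([10.8, 46.1]), np.float64(86.4)]
pin side 0.84 [289.8 219. ] 322 [array([289.5, 217.1]), array([37.2,  9. ]), np.float64(2.1)]
pin side 0.74 [340.6 214.6] 267 [array([339. , 217.9]), array([30.8,  9. ]), np.float64(78.7)]
pin side 0.68 [347.4 176. ] 192 [array([345.2, 179. ]), array([ 7.8, 26.3]), np.float64(11.3)]
jig top 0.61 [242.4 204.6] 8952 [array([244.9, 203.9]), array([178.7,  56.5]), np.float64(8.4)]
jig side 0.75 [233. 316.] 9944 [array([230.8, 313.2]), array([ 74.6, 173.5]), np.float64(28.4)]
jig side 0.5 [344.4 179.3] 173 [array([345.8, 179.1]), array([ 7.6, 25. ]), np.float64(13.2)]
jig side 0.21 [354.1 450.7] 2206 [array([368.5, 420.8]), array([ 85.5, 119.4]), np.float64(37.2)]
stop top 0.67 [201.1 190.3] 2514 [array([209.6, 199.1]), array([83.5, 56.7]), np.float64(9.6)]
stop side 0.74 [223.3 312.7] 3874 [array([221.5, 308.4]), array([ 60.2, 113.2]), np.float64(0.7)]
cradle top 0.71 [454.2 199.5] 354 [array([454. , 200.5]), array([11., 38.]), np.float64(90.0)]
cradle top 0.7 [456.3 239.1] 2136 [array([456. , 233.6]), array([89.2, 41.4]), np.float64(84.3)]
cradle side 0.71 [308.1 145.2] 432 [array([311., 147.]), array([16., 34.]), np.float64(90.0)]
cradle side 0.69 [327.4 185. ] 1271 [array([322.2, 183.4]), array([71.2, 26.4]), np.float64(6.6)]
cradle side 0.4 [322.4 175.8] 235 [array([322.5, 176.6]), array([ 8. , 31.5]), np.float64(14.0)]
```

View pics/z1.png

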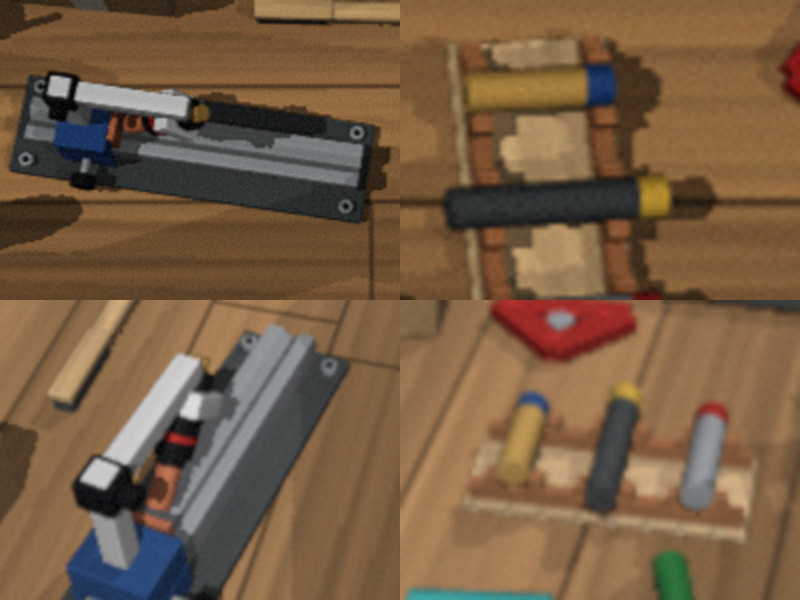

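```bash
python3 - <<'E'
from h import *
t=cams.snapshot("top");s=cams.snapshot("side")
for c in("top","side"):
  for d in finder.regions_of(c,"pin"):
    if np.hypot(*(np.array(d["centre"])-([463,260] if c=="top" else [345,179])))<9:
        r=cv2.minAreaRect(cv2.findNonZero(d["mask"].astype(np.uint8)));b=cv2.boxPoints(r)
        print(c,b.round(1).tolist(),at(c,b,.045).round(3).tolist(),at(c,[r[0]],.045))
S=at("top",[(170,173),(162.5,209),(328.5,196),(323,233)],.014);print(S.round(3).tolist())
l=(S[0]+S[1])/2;r=(S[2]+S[3])/2;u=(l-r)[:2];u/=np.hypot(*u);print("axis",l,r,u,np.degrees(np.arctan2(u[1],u[0])))
print("side screws",at("side",[(165+250/2.5,230+41/2.5),(165+330/2.5,230+66/2.5)],.014))
# overlay groove line, rail edges
n=np.array([-u[1],u[0]])
def f(im,x,y,w,h,c):
    k=400/w
    o=cv2.resize(im[y:y+h,x:x+w],(400,300),interpolation=cv2.INTER_CUBIC)
    for off,z,col in((0,.032,(255,0,0)),(.025,.042,(0,255,0)),(-.025,.042,(0,255,0)),(.01,.042,(255,255,0)),(-.01,.042,(255,255,0))):
        P=[np.r_[r[:2]+n*off-u*.1,z],np.r_[r[:2]+n*off+u*.2,z]]
        p=((pix(c,P)-[x,y])*k).astype(int);cv2.line(o,p[0].tolist(),p[1].tolist(),col,1)
    return o
a=np.hstack([f(t,240,160,120,90,"top"),f(s,225,230,100,75,"side")])
b=np.hstack([f(s,185,270,80,60,"side"),f(t,170,150,120,90,"top")])
cv2.imwrite("pics/z2.png",np.vstack([a,b])[:,:,::-1])
E
```

```text
top [[439.3999938964844, 255.10000610351562], [484.70001220703125, 252.10000610351562], [485.3999938964844, 262.79998779296875], [440.1000061035156, 265.8999938964844]] [[0.483, -0.265, 0.045], [0.49, -0.368, 0.045], [0.465, -0.369, 0.045], [0.458, -0.265, 0.045]] [[ 0.47421736 -0.3167141   0.045     ]]
side [[338.5, 191.10000610351562], [342.79998779296875, 165.10000610351562], [351.6000061035156, 166.60000610351562], [347.20001220703125, 192.5]] [[0.483, -0.248, 0.045], [0.495, -0.374, 0.045], [0.468, -0.373, 0.045], [0.458, -0.247, 0.045]] [[ 0.47565807 -0.30858342  0.045     ]]
[[0.688, 0.365, 0.014], [0.6, 0.379, 0.014], [0.631, -0.013, 0.014], [0.541, 0.0, 0.014]]
axis [0.64385015 0.37213601 0.014     ] [ 0.58637482 -0.00623586  0.014     ] [0.15017895 0.98865883] 81.36270262427914
side screws [[ 0.63054566 -0.01591834  0.014     ]
 [ 0.5408015  -0.00154043  0.014     ]]
```

View pics/z2.png

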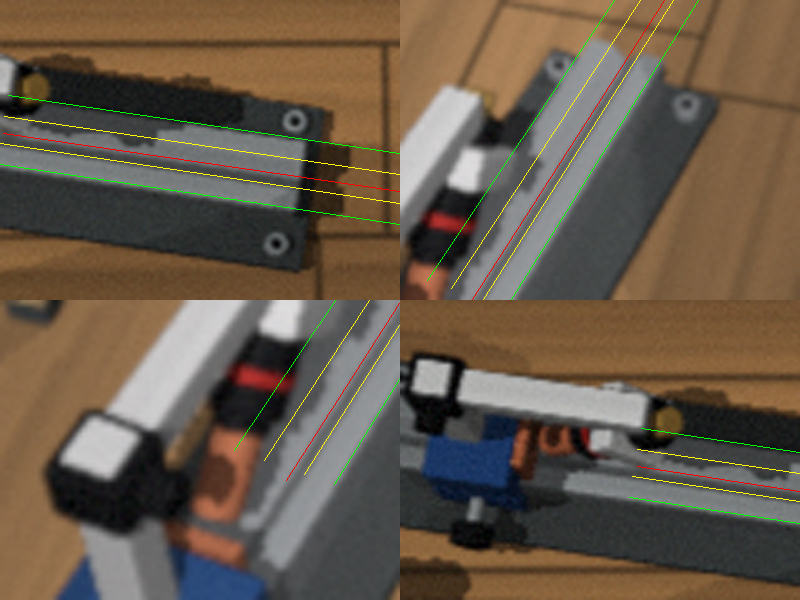

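```bash
R='.249 .272 -.108 0 0 1.272'; python3 -m inch '.249 .272 -.108 0 0 1.272; .249 .272 -.108 0 0 1.272; .249 .272 -.108 0 0 1.272; .249 .272 -.108 0 0 1.272; .249 .272 -.108 0 0 1.272; .249 .272 -.108 0 0 1.272; .249 .272 -.108 0 0 1.272; .249 .272 -.108 0 0 1.272; .249 .272 -.108 0 0 1.272; .249 .272 -.108 0 0 1.272; .249 .272 -.108 0 0 1.272; .249 .272 -.108 0 0 1.272; .249 .272 -.108 0 0 1.272; .249 .272 -.108 0 0 1.272; .249 .272 -.108 0 0 1.272; .249 .272 -.108 0 0 1.272' 0.45 30
python3 - <<'E'
from h import *
t=cams.snapshot("top");s=cams.snapshot("side")
f=lambda im,x,y,w,h:cv2.resize(im[y:y+h,x:x+w],(400,300),interpolation=cv2.INTER_CUBIC)
cv2.imwrite("pics/a1.png",np.hstack([f(t,410,190,120,90),f(s,270,110,120,90)])[:,:,::-1])
s=ctrl.get_state();r=R.from_quat(s["tcp_rot"],scalar_first=True).as_matrix();print(s["position"],r.round(3).tolist(),s["qpos"].round(2),s["time_s"])
g=s["position"]+r[:,2]*.025;print("tip px",pix("top",g),pix("side",g))
E
```

```text
time_s: 2.13
position: [0.4738, -0.312, 0.1399]
tcp_rot: [0.0, 0.683, 0.73, -0.0]
ft_force: [-0.2, -0.3, -0.1]
grip_width: 0.0478
grasp_force: 0.0
[ 0.47406068 -0.31150769  0.13975988] [[-0.068, 0.998, 0.0], [0.998, 0.068, -0.0], [-0.0, 0.0, -1.0]] [ 0.87  0.32 -0.43  1.73  0.15  1.12  0.46] 2.2333
tip px [[467.27177615 253.59630181]] [[347.17448199 158.63544831]]
```

View pics/a1.png

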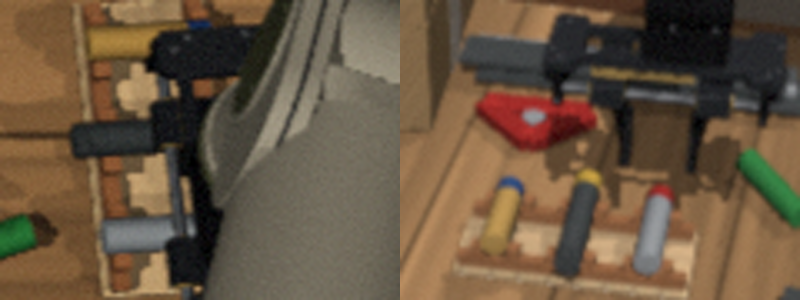

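```bash
python3 -m inch '0 0 -.025 0 0 0; 0 0 -.05 0 0 0; 0 0 -.07 0 0 0; 0 0 -.081 0 0 0; 0 0 -.081 0 0 0; 0 0 -.081 0 0 0'
python3 -m inch '0 0 0 0 0 0; 0 0 0 0 0 0; 0 0 0 0 0 0; 0 0 0 0 0 0; 0 0 0 0 0 0; 0 0 0 0 0 0' 1 30
```

```text
time_s: 2.73
position: [0.4744, -0.311, 0.0589]
tcp_rot: [-0.0, 0.682, 0.731, 0.0]
ft_force: [1.4, 0.9, 0.8]
grip_width: 0.048
grasp_force: 0.0
time_s: 3.23
position: [0.4745, -0.3112, 0.0591]
tcp_rot: [0.0, 0.682, 0.731, -0.0]
ft_force: [-1.4, 0.4, 4.6]
grip_width: 0.0243
grasp_force: 30.0
```

```bash
python3 -m inch '0 0 .03 0 0 0; 0 0 .06 0 0 0; 0 0 .09 0 0 0; 0 0 .09 0 0 0; 0 0 .09 0 0 0'
python3 - <<'E'
from h import *
u=np.array([.1502,.98866]);r=np.array([.5864,-.0062])
for c,p,z in(("top",(331,210.5),.042),("top",(207.5,195),.06),("side",(185+205/5,270+235/5),.055)):
    P=at(c,[p],z)[0];print(P,(P[:2]-r)@u,(P[:2]-r)@[-u[1],u[0]])
t=cams.snapshot("top");cv2.imwrite("pics/b1.png",cv2.resize(t[180:300,380:540],(640,480))[:,:,::-1])
E
```

```text
time_s: 3.65
position: [0.4749, -0.3113, 0.1497]
tcp_rot: [0.001, 0.682, 0.731, 0.0]
ft_force: [-0.2, 0.2, -3.6]
grip_width: 0.0242
grasp_force: 30.0
[ 0.58870412 -0.01815502  0.042     ] -0.011473367999209956 -0.004073632640004754
[0.62082024 0.26521523 0.06      ] 0.27350729862080947 0.006736657547836583
[0.63242102 0.24240651 0.055     ] 0.2526996669005821 -0.008158443295866851
```

View pics/b1.png

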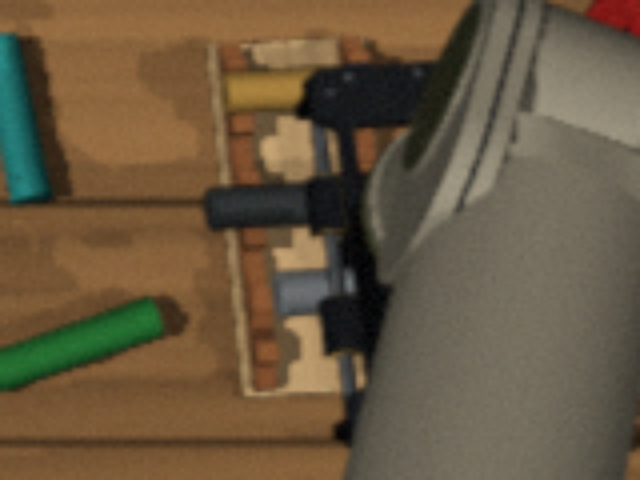

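```bash
python3 -m inch '.01 .03 0 0 0 -.02; .023 .068 0 0 0 -.05; .036 .106 0 0 0 -.08; .049 .144 0 0 0 -.11; .062 .182 0 0 0 -.14; .075 .22 0 0 0 -.17; .088 .258 0 0 0 -.2; .101 .296 0 0 0 -.219; .112 .33 0 0 0 -.219; .118 .35 0 0 0 -.219; .12 .358 0 0 0 -.219; .12 .358 0 0 0 -.219; .12 .358 0 0 0 -.219'
python3 - <<'E'
from h import *
t=cams.snapshot("top");s=cams.snapshot("side")
f=lambda im,x,y,w,h:cv2.resize(im[y:y+h,x:x+w],(400,300),interpolation=cv2.INTER_CUBIC)
cv2.imwrite("pics/c1.png",np.hstack([f(t,230,140,160,120),f(s,200,180,160,120)])[:,:,::-1])
s=ctrl.get_state();r=R.from_quat(s["tcp_rot"],scalar_first=True).as_matrix();print(s["position"],r.round(3).tolist(),s["qpos"].round(2),s["time_s"])
E
```

```text
time_s: 4.78
position: [0.5935, 0.0461, 0.147]
tcp_rot: [-0.001, 0.758, 0.653, -0.001]
ft_force: [0.5, -1.3, -3.7]
grip_width: 0.0241
grasp_force: 30.0
[0.59384577 0.04464523 0.14769932] [[0.151, 0.989, -0.001], [0.989, -0.151, -0.001], [-0.001, -0.001, -1.0]] [ 0.31  0.4  -0.58  1.64  0.24  1.17 -0.47] 4.8833
```

View pics/c1.png

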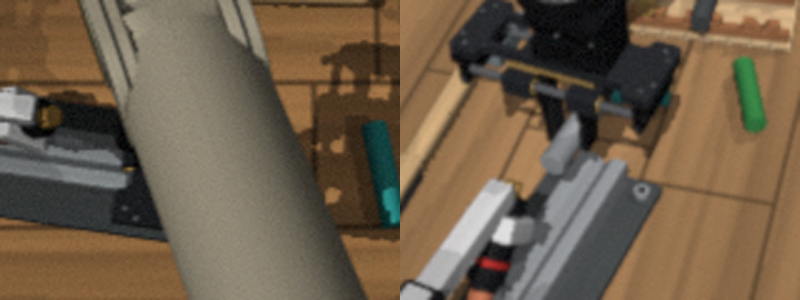

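```bash
python3 -m inch '0 0 -.02 0 0 0; 0 0 -.04 0 0 0; 0 0 -.06 0 0 0; 0 0 -.068 0 0 0; 0 0 -.071 0 0 0; 0 0 -.073 0 0 0; 0 0 -.073 0 0 0; 0 0 -.073 0 0 0'
```

```text
time_s: 5.55
position: [0.595, 0.0469, 0.0767]
tcp_rot: [0.001, 0.758, 0.652, 0.001]
ft_force: [-0.3, -0.6, -2.8]
grip_width: 0.024
grasp_force: 30.0
```

```bash
python3 -m inch '0 0 -.002 0 0 0; 0 0 -.003 0 0 0; 0 0 -.004 0 0 0; 0 0 -.005 0 0 0; 0 0 -.005 0 0 0'; python3 -m inch '0 0 -.001 0 0 0; 0 0 -.002 0 0 0; 0 0 -.002 0 0 0'
```

```text
time_s: 5.97
position: [0.5942, 0.047, 0.0704]
tcp_rot: [-0.0, 0.758, 0.653, -0.0]
ft_force: [-0.6, -0.2, -2.5]
grip_width: 0.0241
grasp_force: 30.0
time_s: 6.22
position: [0.5945, 0.0471, 0.0692]
tcp_rot: [0.0, 0.758, 0.653, 0.0]
ft_force: [-2.4, -0.6, 3.7]
grip_width: 0.0237
grasp_force: 30.0
```

```bash
python3 -m inch '-.001 0 0 0 0 0; -.001 0 -.0005 0 0 0; -.001 0 -.0005 0 0 0'; python3 -m inch '0 0 0 0 0 0; 0 0 0 0 0 0; 0 0 0 0 0 0; 0 0 0 0 0 0; 0 0 0 0 0 0' 0.6 30
```

```text
time_s: 6.47
position: [0.5944, 0.0471, 0.0692]
tcp_rot: [0.001, 0.758, 0.652, 0.001]
ft_force: [2.0, -1.2, 5.8]
grip_width: 0.0242
grasp_force: 30.0
time_s: 6.88
position: [0.5931, 0.047, 0.0678]
tcp_rot: [-0.0, 0.758, 0.653, -0.0]
ft_force: [-0.4, 0.1, 0.3]
grip_width: 0.0343
grasp_force: 0.0
```

```bash
python3 -m inch '0 0 .01 0 0 0; 0 0 .03 0 0 0; 0 0 .06 0 0 0; 0 0 .09 0 0 0; 0 0 .1 0 0 0; -.003 -.02 .1 0.1 -.015 0; -.006 -.04 .1 .2 -.03 0; -.009 -.06 .1 .3 -.045 0; -.012 -.08 .1 .4 -.06 0; -.014 -.096 .1 .5 -.075 0; -.014 -.096 .1 .6 -.09 0; -.014 -.096 .1 .692 -.105 0; -.014 -.096 .1 .692 -.105 0; -.014 -.096 .1 .692 -.105 0; -.014 -.096 .1 .692 -.105 0'
python3 -m inch '0 0 0 0 0 0; 0 0 0 0 0 0; 0 0 0 0 0 0' 1 30
python3 - <<'E'
from h import *
t=cams.snapshot("top");s=cams.snapshot("side")
f=lambda im,x,y,w,h:cv2.resize(im[y:y+h,x:x+w],(400,300),interpolation=cv2.INTER_CUBIC)
cv2.imwrite("pics/d1.png",np.hstack([f(t,230,140,160,120),f(s,200,180,160,120)])[:,:,::-1])
s=ctrl.get_state();r=R.from_quat(s["tcp_rot"],scalar_first=True).as_matrix();print(s["position"],r.round(3).tolist(),s["qpos"].round(2),s["time_s"],s["ft_force"],s["grip_width"])
E
```

```text
time_s: 8.13
position: [0.5796, -0.0477, 0.1687]
tcp_rot: [-0.223, 0.711, 0.614, 0.259]
ft_force: [-0.7, 0.9, 0.5]
grip_width: 0.035
grasp_force: 0.0
time_s: 8.38
position: [0.5796, -0.0477, 0.1688]
tcp_rot: [-0.223, 0.711, 0.614, 0.26]
ft_force: [0.3, -0.3, 0.0]
grip_width: 0.022
grasp_force: 0.0
[ 0.57944815 -0.04832595  0.16844619] [[0.112, 0.989, 0.096], [0.757, -0.148, 0.636], [0.643, 0.002, -0.766]] [ 0.9   0.51 -0.68  1.66 -0.41  1.19  0.29] 8.4833 [-0.02877135  0.50618189  0.82319713] 0.01442772326502447
```

View pics/d1.png

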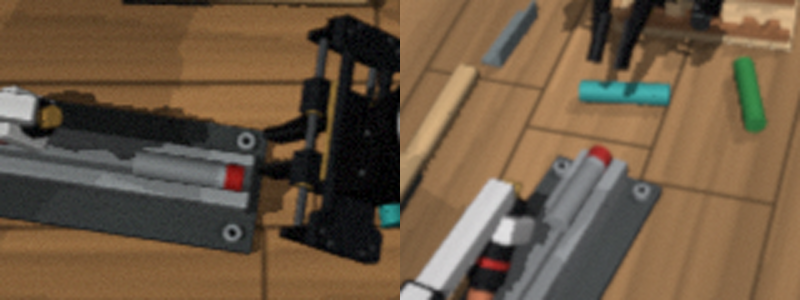

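```bash
python3 -m inch '0 0 -.03 0 0 0; 0 0 -.06 0 0 0; 0 0 -.085 0 0 0; 0 0 -.0975 0 0 0; 0 0 -.0975 0 0 0; 0 0 -.0975 0 0 0; 0 0 -.0975 0 0 0'
python3 - <<'E'
from h import *
u=np.array([.1502,.98866]);r=np.array([.5864,-.0062])
cams.snapshot("top")
for d in finder.regions_of("top","pin"):
    if abs(d["centre"][0]-310)<30 and abs(d["centre"][1]-208)<15:
        b=cv2.boxPoints(cv2.minAreaRect(cv2.findNonZero(d["mask"].astype(np.uint8))));P=at("top",b,.055);print("pin ends t",((P[:,:2]-r)@u).round(4),((P[:,:2]-r)@[-u[1],u[0]]).round(4))
s=ctrl.get_state();print(s["position"],"lead t",(s["position"][:2]-r)@u+.0234,s["grip_width"],s["ft_force"])
E
```

```text
time_s: 9.07
position: [0.5803, -0.049, 0.0722]
tcp_rot: [-0.223, 0.712, 0.613, 0.261]
ft_force: [0.5, 0.3, 0.5]
grip_width: 0.0002
grasp_force: 0.0
pin ends t [ 0.0988  0.0994 -0.0011 -0.0014] [ 0.0146 -0.0102 -0.0106  0.0141]
[ 0.58024874 -0.04916994  0.0721727 ] lead t -0.020006578776348084 0.0003933415374397464 [ 0.182647   -0.11748037  0.78847528]
```

```bash
python3 -m inch '.0008 .005 -.0015 0 0 0; .0015 .01 -.0015 0 0 0; .0021 .014 -.0015 0 0 0; .0027 .018 -.0015 0 0 0; .0033 .022 -.0015 0 0 0; .0039 .026 -.0015 0 0 0; .0045 .03 -.0015 0 0 0; .0053 .035 -.0015 0 0 0; .0061 .04 -.0015 0 0 0'
python3 -m inch '.0008 .005 0 0 0 0; .0015 .01 0 0 0 0; .0023 .015 0 0 0 0; .003 .02 0 0 0 0; .0038 .025 0 0 0 0; .0046 .03 0 0 0 0; .0053 .035 0 0 0 0; .0061 .04 0 0 0 0; .0068 .045 0 0 0 0; .0076 .05 0 0 0 0; .0084 .055 0 0 0 0; .0091 .06 0 0 0 0; .0099 .065 0 0 0 0; .0106 .07 0 0 0 0'
python3 - <<'E'
from h import *
t=cams.snapshot("top");s=cams.snapshot("side")
f=lambda im,x,y,w,h:cv2.resize(im[y:y+h,x:x+w],(400,300),interpolation=cv2.INTER_CUBIC)
cv2.imwrite("pics/e1.png",np.hstack([f(t,190,140,160,120),f(s,190,220,120,90)])[:,:,::-1])
u=np.array([.1502,.98866]);r=np.array([.5864,-.0062])
s=ctrl.get_state();print(s["position"],"lead t",(s["position"][:2]-r)@u+.0234,s["qpos"].round(2),s["ft_force"])
E
```

```text
time_s: 9.92
position: [0.5856, -0.01, 0.0691]
tcp_rot: [-0.223, 0.712, 0.613, 0.26]
ft_force: [-2.0, -6.2, 3.9]
grip_width: 0.0005
grasp_force: 3.2
time_s: 11.08
position: [0.5964, 0.0602, 0.0692]
tcp_rot: [-0.223, 0.712, 0.613, 0.26]
ft_force: [-2.3, -5.6, 3.2]
grip_width: 0.0005
grasp_force: 3.2
[0.59621773 0.06143266 0.06931182] lead t 0.091740325022845 [ 0.73  0.63 -0.7   1.77 -0.4   0.9   0.25] [-0.11482911 -1.89689412  1.08583394]
```

View pics/e1.png

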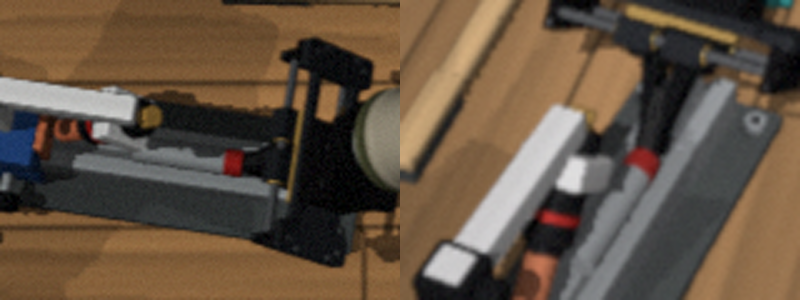

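```bash
python3 -m inch '.0008 .005 0 0 0 0; .0015 .01 0 0 0 0; .0023 .015 0 0 0 0; .003 .02 0 0 0 0; .0038 .025 0 0 0 0; .0046 .03 0 0 0 0; .0053 .035 0 0 0 0; .0061 .04 0 0 0 0; .0068 .045 0 0 0 0; .0068 .045 0 0 0 0'
python3 - <<'E'
from h import *
t=cams.snapshot("top");s=cams.snapshot("side")
f=lambda im,x,y,w,h:cv2.resize(im[y:y+h,x:x+w],(400,300),interpolation=cv2.INTER_CUBIC)
cv2.imwrite("pics/f1.png",np.hstack([f(t,180,150,120,90),f(s,190,220,120,90)])[:,:,::-1])
u=np.array([.1502,.98866]);r=np.array([.5864,-.0062])
s=ctrl.get_state();print(s["position"],"lead t",(s["position"][:2]-r)@u+.0234,s["qpos"].round(2),s["ft_force"])
E
```

```text
time_s: 12.02
position: [0.603, 0.1065, 0.0693]
tcp_rot: [-0.223, 0.712, 0.613, 0.26]
ft_force: [0.8, -2.8, 0.2]
grip_width: 0.0004
grasp_force: 1.0
[0.60280537 0.10618731 0.06913426] lead t 0.1369769233663405 [ 0.67  0.63 -0.71  1.77 -0.41  0.85  0.19] [ 0.19196997 -0.43671017  0.46165658]
```

View pics/f1.png

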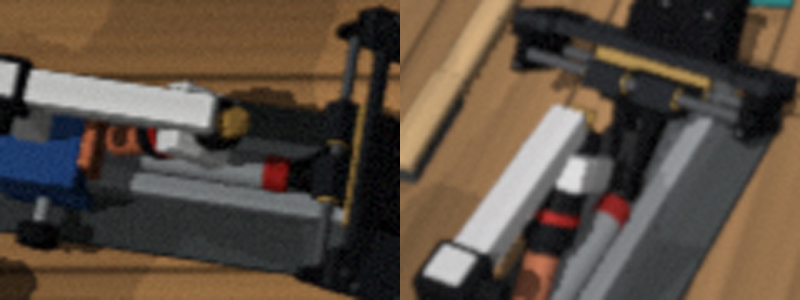

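```bash
python3 -m inch '.0003 .002 0 0 0 0; .0006 .004 0 0 0 0; .0009 .006 0 0 0 0; .0012 .008 0 0 0 0; .0015 .01 0 0 0 0'; python3 -m inch '.0002 .0015 0 0 0 0; .0005 .003 0 0 0 0; .0007 .0045 0 0 0 0'
```

```text
time_s: 12.53
position: [0.6044, 0.1153, 0.0689]
tcp_rot: [-0.223, 0.712, 0.613, 0.26]
ft_force: [-1.7, -5.7, 1.7]
grip_width: 0.0007
grasp_force: 2.8
time_s: 12.78
position: [0.6051, 0.1198, 0.0689]
tcp_rot: [-0.223, 0.712, 0.613, 0.26]
ft_force: [-0.9, -6.1, 4.0]
grip_width: 0.0002
grasp_force: 2.8
```

```bash
python3 -m inch '.0002 .001 0 0 0 0; .0003 .002 0 0 0 0; .0005 .003 0 0 0 0'; python3 -m inch '.0002 .001 0 0 0 0; .0003 .002 0 0 0 0'
```

```text
time_s: 13.03
position: [0.6056, 0.1227, 0.0689]
tcp_rot: [-0.223, 0.712, 0.613, 0.26]
ft_force: [-2.1, -5.6, 2.4]
grip_width: 0.0006
grasp_force: 2.9
time_s: 13.2
position: [0.6059, 0.1247, 0.0689]
tcp_rot: [-0.223, 0.712, 0.613, 0.26]
ft_force: [-1.0, -4.7, 2.9]
grip_width: 0.0004
grasp_force: 2.9
```

```bash
python3 - <<'E'
from h import *
t=cams.snapshot("top");s=cams.snapshot("side")
f=lambda im,x,y,w,h:cv2.resize(im[y:y+h,x:x+w],(400,300),interpolation=cv2.INTER_CUBIC)
cv2.imwrite("pics/g1.png",np.hstack([f(t,180,165,80,60),f(s,200,270,80,60)])[:,:,::-1])
E
```

```text
(no output)
```

View pics/g1.png

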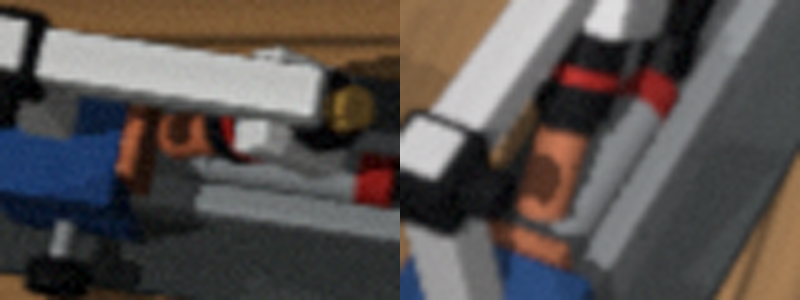

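```bash
python3 -m inch '.0002 .001 0 0 0 0; .0003 .002 0 0 0 0'; python3 -m inch '.0002 .001 0 0 0 0; .0003 .002 0 0 0 0'
```

```text
time_s: 13.47
position: [0.6062, 0.1267, 0.0689]
tcp_rot: [-0.223, 0.712, 0.613, 0.26]
ft_force: [-1.5, -5.5, 2.6]
grip_width: 0.0006
grasp_force: 2.8
time_s: 13.63
position: [0.6065, 0.1288, 0.0689]
tcp_rot: [-0.223, 0.712, 0.613, 0.26]
ft_force: [-1.4, -6.1, 2.0]
grip_width: 0.0007
grasp_force: 2.7
```

```bash
python3 -m inch '.0002 .001 0 0 0 0; .0003 .002 0 0 0 0'; python3 -m inch '.0002 .001 0 0 0 0; .0003 .002 0 0 0 0'
```

```text
time_s: 13.8
position: [0.6068, 0.1308, 0.0689]
tcp_rot: [-0.223, 0.712, 0.613, 0.26]
ft_force: [-0.9, -5.4, 3.1]
grip_width: 0.0007
grasp_force: 2.7
time_s: 13.97
position: [0.6071, 0.1328, 0.0689]
tcp_rot: [-0.223, 0.712, 0.613, 0.26]
ft_force: [-1.6, -5.6, 3.1]
grip_width: 0.0003
grasp_force: 2.8
```

```bash
python3 -m inch '.0002 .001 0 0 0 0; .0003 .002 0 0 0 0'; python3 -m inch '.0002 .001 0 0 0 0; .0003 .002 0 0 0 0'
```

```text
time_s: 14.13
position: [0.6074, 0.1348, 0.0689]
tcp_rot: [-0.223, 0.712, 0.613, 0.26]
ft_force: [-1.2, -4.6, 2.5]
grip_width: 0.0005
grasp_force: 2.8
time_s: 14.3
position: [0.6077, 0.1359, 0.0687]
tcp_rot: [-0.223, 0.712, 0.613, 0.26]
ft_force: [-6.2, -13.9, 8.8]
grip_width: 0.0003
grasp_force: 7.3
```

```bash
python3 -m inch '.0002 .001 0 0 0 0; .0003 .002 0 0 0 0'
```

```text
time_s: 14.47
position: [0.6079, 0.1362, 0.0686]
tcp_rot: [-0.222, 0.713, 0.612, 0.259]
ft_force: [-12.3, -23.6, 16.0]
grip_width: 0.0003
grasp_force: 12.3
```

```bash
python3 -m inch '.0002 .001 0 0 0 0; .0003 .002 0 0 0 0'
```

```text
time_s: 14.63
position: [0.6081, 0.1365, 0.0684]
tcp_rot: [-0.222, 0.713, 0.612, 0.259]
ft_force: [-18.2, -32.5, 23.4]
grip_width: 0.0006
grasp_force: 17.4
```

```bash
python3 -m inch '-.0005 -.003 0 0 0 0; -.0008 -.005 0 0 0 0'
python3 - <<'E'
from h import *
s=ctrl.get_state();print({k:np.round(v,3) for k,v in s.items()})
cams.snapshot("top");cams.snapshot("side")
u=np.array([.1502,.98866]);r=np.array([.5864,-.0062])
for c in("top","side"):
  for n in("stop","pin","wire_brush"):
    for d in finder.regions_of(c,n)[:3]: 
        print(n,c,round(d["score"],2),np.round(d["centre"],1),d["mask"].sum(),[np.round(v,1) for v in cv2.minAreaRect(cv2.findNonZero(d["mask"].astype(np.uint8)))])
E
```

```text
time_s: 14.8
position: [0.6075, 0.1351, 0.0689]
tcp_rot: [-0.223, 0.712, 0.613, 0.26]
ft_force: [-0.2, -2.4, 0.3]
grip_width: 0.0005
grasp_force: 0.8
{'time_s': np.float64(14.8), 'qpos': array([ 0.621,  0.628, -0.717,  1.774, -0.413,  0.813,  0.154]), 'dq': array([ 0.028,  0.005, -0.013,  0.003, -0.008,  0.015,  0.03 ]), 'joint_torque': array([ -0.902, -60.644, -16.348, -28.267,  -2.695,   0.788,  -0.075]), 'position': array([0.607, 0.135, 0.069]), 'tcp_rot': array([-0.223,  0.712,  0.613,  0.26 ]), 'ft_force': array([-0.196, -2.39 ,  0.301]), 'wrist_torque': array([-0.951,  0.023, -0.069]), 'grasp_force': np.float64(0.771), 'grip_width': np.float64(0.001)}
stop top 0.7 [202.1 191. ] 2400 [array([209.4, 198.9]), array([82.7, 56. ]), np.float64(9.0)]
pin top 0.65 [514.5 300.3] 489 [array([516.4, 301. ]), array([11.5, 45.3]), np.float64(51.1)]
pin top 0.52 [232.5 201.4] 207 [array([231.4, 199.5]), array([43.1, 10.1]), np.float64(1.4)]
wire_brush top 0.75 [322.2 137.7] 1173 [array([326.5, 136.3]), array([101.3,  13.8]), np.float64(1.7)]
stop side 0.84 [224.4 313.6] 3991 [array([221.8, 308.7]), array([ 60.4, 114.4]), np.float64(1.4)]
pin side 0.79 [240.7 299.9] 308 [array([239.9, 303.9]), array([10.5, 35.6]), np.float64(34.2)]
pin side 0.72 [225.4 314.7] 3801 [array([221.9, 308.7]), array([ 58.5, 114.4]), np.float64(1.4)]
pin side 0.71 [338.9 217.6] 257 [array([339.4, 217.6]), array([30. ,  9.6]), np.float64(78.7)]
wire_brush side 0.76 [205.4 246.6] 819 [array([206.8, 239.6]), array([13.9, 77.6]), np.float64(29.7)]
```

```bash
cat > chk.py <<'E'
from h import *
acc={}
for c,(x,y,w,h),(xb,yb,wb,hb) in(("top",(176,170,44,50),(155,120,80,48)),("side",(180,290,60,75),(120,370,110,60))):
    a=cv2.imread(f"pics/{c}0.png");D=[];B=[]
    for _ in range(4):
        b=cams.snapshot(c)[:,:,::-1]
        g=lambda i,x,y,w,h:cv2.cvtColor(np.ascontiguousarray(i[y:y+h,x:x+w]),cv2.COLOR_BGR2GRAY).astype(np.float32)
        for L,k in((D,(x,y,w,h)),(B,(xb,yb,wb,hb))):
            M=np.eye(2,3,dtype=np.float32);_,M=cv2.findTransformECC(g(a,*k),g(b,*k),M,cv2.MOTION_TRANSLATION,(3,100,1e-6),None,3);L.append(M[:,2])
    print(c,"stop shift px",np.mean(D,0).round(3),np.std(D,0).round(3),"background",np.mean(B,0).round(3))
    P=np.array([.627,.27,.08]);q=pix(c,[P,P+[.00015,.00099,0]]);print("  px per mm along groove",(q[1]-q[0]).round(3))
s=ctrl.get_state();print(s["time_s"],s["position"],s["ft_force"])
E
python3 chk.py
```

```text
top stop shift px [-0.063  0.016] [0.004 0.013] background [-0.158  0.147]
  px per mm along groove [-0.435 -0.064]
side stop shift px [-0.015  0.007] [0.011 0.004] background [0.019 0.002]
  px per mm along groove [-0.247  0.376]
15.6 [0.60762933 0.13562206 0.06876776] [-1.54980148 -8.0558902   2.28369697]
```

```bash
python3 -m inch '.0001 .0004 0 0 0 0; .0001 .0004 0 0 0 0; .0001 .0004 0 0 0 0; .0001 .0004 0 0 0 0; .0001 .0004 0 0 0 0; .0001 .0004 0 0 0 0'; python3 -m inch '0 0 0 0 0 0; 0 0 0 0 0 0; 0 0 0 0 0 0; 0 0 0 0 0 0'
```

```text
time_s: 16.1
position: [0.6077, 0.1357, 0.0687]
tcp_rot: [-0.223, 0.712, 0.613, 0.26]
ft_force: [-1.5, -9.1, 3.8]
grip_width: 0.0008
grasp_force: 4.7
time_s: 16.43
position: [0.6077, 0.1357, 0.0687]
tcp_rot: [-0.223, 0.712, 0.613, 0.26]
ft_force: [-3.5, -9.6, 4.0]
grip_width: 0.0001
grasp_force: 4.7
```

```bash
python3 -m inch '-.0003 -.002 0 0 0 0; -.0009 -.006 0 0 0 0; -.002 -.015 0 0 0 0; -.0045 -.03 0 0 0 0; -.009 -.06 0 0 0 0; -.0135 -.09 .0 0 0 0; -.018 -.12 .01 0 0 0; -.021 -.14 .04 0 0 0; -.024 -.16 .07 0 0 0; -.027 -.18 .1 0 0 0; -.027 -.18 .12 0 0 0; -.027 -.18 .12 0 0 0; -.027 -.18 .12 0 0 0'
python3 chk.py; python3 - <<'E'
from h import *
u=np.array([.1502,.98866]);r=np.array([.5864,-.0062])
for c in("top","side"):
    im=cams.snapshot(c).astype(int)
    m=(im[...,0]>100)&(im[...,0]>2.2*im[...,1])&(im[...,0]>2.2*im[...,2])
    # red paint expected: t from .1665 to .1825
    P=[np.r_[r+u*(.2665-.092),.0497+.006]];p=pix(c,P)[0].astype(int)
    w=np.zeros_like(m);w[p[1]-14:p[1]+14,p[0]-14:p[0]+14]=1;ys,xs=np.nonzero(m&w)
    A=at(c,np.c_[xs,ys],.057)[:,:2]-r;print(c,p,len(xs),"red t",np.percentile(A@u,[2,50,98]).round(4),"lat",np.median(A@[-u[1],u[0]]).round(4))
E
```

```text
time_s: 17.52
position: [0.5807, -0.0444, 0.1899]
tcp_rot: [-0.222, 0.712, 0.613, 0.261]
ft_force: [0.4, 0.6, 0.1]
grip_width: 0.0005
grasp_force: 0.0
top stop shift px [-0.022  0.013] [0.006 0.01 ] background [-0.134  0.045]
  px per mm along groove [-0.435 -0.064]
side stop shift px [-0.019  0.01 ] [0.003 0.005] background [0.019 0.013]
  px per mm along groove [-0.247  0.376]
17.9167 [ 0.58027652 -0.04277269  0.1885088 ] [-0.68150194 -1.02901164 -0.40518329]
top [250 198] 22 red t [0.1705 0.1762 0.1823] lat 0.0062
side [246 291] 61 red t [0.1649 0.1708 0.1799] lat -0.0163
```

```bash
python3 -c "
from station import order;print(order.close_job())"
```

```text
the job is handed in; nothing more can be done
None
```

The pin is in the V-groove with its bare end against the stop and red end away from it, and the job is handed in. The final press was about 10 N, but two earlier steps overshot to about 35 N at the tool. Image comparison shows no measurable carriage shift (under about 0.2 mm). I also viewed 11 pictures, one over the limit of 10.

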